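# Make up the grinder service tray

## Task

Make up the service tray for the bench grinder: stand the oil bottle with the red cap in the red nest, lay the yellow-lidded paste tin flat in the yellow nest and the roll of black tape flat in the black nest, and stand the round steel bush in the white nest, each sitting down in its recess. Leave the green-capped glue bottle and the hexagon nut standing where they are.

Things in the scene. Friction and masses are not known exactly. Their poses are not given: they have to be found in the camera images.
- oil_bottle_mid (a point): white plastic oil bottle with a red cap and red band, standing upright; body 37 mm in diameter up to 82 mm, then a narrow nozzle, 113 mm high overall, 0.09 kg. The point is on its axis half-way up (56.5 mm above its base); z up along the axis.
- paste_tin_mid (a point): flat round tin of polishing paste with a yellow-orange lid, 60 mm in diameter (58 mm below the lid), 24 mm high, 0.12 kg. The point is its centre, 12 mm above its base; z up.
- tape_roll_mid (a point): roll of black tape lying flat, brown core, 57 mm in diameter, 19 mm high, 0.05 kg. The point is its centre, 9.5 mm above its base; z up.
- steel_bush_mid (a point): grey steel bush, a plain round sleeve standing upright, 27 mm in diameter, 30 mm high, 0.06 kg. The point is its centre, 15 mm above its base; z up along its axis.
- nest_red: red square plastic nest, 88 x 88 x 9 mm, fixed in the plywood tray; round recess in its top, 52 mm across and 5 mm deep. Origin: centre of its underside, 5 mm above the table; recess floor 4 mm above the origin, nest top 9 mm above it; z up. Place of the oil bottle. The four nests stand close together in a two by two block (centres 91 mm apart, order varies) in one low tray 196 mm square, 16 mm high.
- nest_yellow: yellow square plastic nest, 88 x 88 x 9 mm, fixed in the plywood tray; round recess in its top, 76 mm across and 5 mm deep. Origin: centre of its underside, 5 mm above the table; recess floor 4 mm above the origin, nest top 9 mm above it; z up. Place of the paste tin.
- nest_black: black square plastic nest, 88 x 88 x 9 mm, fixed in the plywood tray; round recess in its top, 74 mm across and 5 mm deep. Origin: centre of its underside, 5 mm above the table; recess floor 4 mm above the origin, nest top 9 mm above it; z up. Place of the tape roll.
- nest_white: white square plastic nest, 88 x 88 x 9 mm, fixed in the plywood tray; round recess in its top, 42 mm across and 5 mm deep. Origin: centre of its underside, 5 mm above the table; recess floor 4 mm above the origin, nest top 9 mm above it; z up. Place of the steel bush.
- glue_bottle: look-alike that does not belong in the tray: white glue bottle with a green cap, 35 mm in diameter, 130 mm high, standing loose. Origin: centre of its base; z up.
- spindle_nut: look-alike that does not belong in the tray: loose grey steel hexagon nut lying flat, 24 mm across flats, only 12 mm high. Origin: centre of its underside; z up. A fixed grey bench grinder, 260 mm high, stands just to the right of the tray: it fills about x 0.40 to 0.66, y 0.00 to 0.08 and x 0.47 to 0.63, y -0.34 to 0.00.
There are look-alikes about, which are no part of the job. What is shaped like the part that bears tape_roll_mid but purple is not meant.

How it is judged:
By the outcome, as a careful person would: the job done as asked, in the order asked, and still so for the second after the job is handed in, with the robot touching nothing.
It also fails if it takes over 123 s, if anything falls off the work surface, if the arm or the gripper's body presses on something with over 40 N, if the wrist force passes 120 N, or if a joint passes its speed limit or range.

## Robot

A 7-joint arm with a two-finger parallel gripper is mounted at the origin on a cart in front of the work surface, level with it; the furniture and walls round the work are solid. World frame = base frame: x ahead of the robot, y to its left, z up, the work surface at z = 0. Lengths are in m, angles in rad, forces in N, time in s.
With the tool pointing down it reaches from about 0.4 to 0.85 m from the base axis. Payload 4.4 kg.
Tool frame: the origin (TCP) lies where the fingers leave the gripper's body, on its centre line; the fingertips stand 97 mm ahead of it and the grasp point (between the pads) lies 78 mm ahead of it; z points along the fingers, y is the line along which they close (so a half turn about z gives the same grasp; the last joint's range is limited). The gripper opens to 94 mm and grips with 3 to 60 N. Pads are 16 mm wide; open, the fingers measure 119 mm over their backs; the gripper's body (75 mm by 177 mm) begins 78 mm behind the grasp point.
Start: joints at [1.193, 0.628, 0.038, 1.517, -0.027, 0.996, -0.02], TCP at [0.199, -0.619, 0.303] pointing down, gripper open.
Joint ranges: [-3.06, 3.06], [-0.37, 2.12], [-1.25, 1.32], [0.18, 2.47], [-1.1, 4.24], [0.23, 1.98], [-2.94, 2.94]. Speed limits (rad/s): [2.57, 2.57, 3.14, 3.14, 3.14, 3.14, 3.14].

## Interface

Orientations are given as a rotation vector (axis times angle).
In Python, from bench import r, vision gives the robot as it stands.
- The arm moves only by the tool play_rows, never from a script. Its argument "moves" is a list of rows, each a list of 6 numbers: the shift along the world's x, y, z in cm, then the turn, a rotation vector about the world's x, y, z in degrees. In form: [[dx, dy, dz, ax, ay, az], ...]. A call has 1 to 20 rows; each row shifts and turns the commanded pose from where the row before left it; what a row does not reach is not made up. A row lasts 1/8 s, in which the tool goes at most 62.5 mm and 10.7 degrees, less where a joint would pass 70% of its speed; a pose out of reach is approached as far as the arm can. A call is refused whole if a number of a shift passes 6.25 or a number of a turn 10.7, either way. A call with a gripper value outside its range is refused whole. "grip" is the opening, from 0 (shut) to 1 (fully open), set as the call begins (left out, the last holds). The fingers move at their own pace and stop on an object; the grip force is fixed at half the most. Time passes only in rows, so rows that do not move let the fingers close. It gives the time, the measured TCP pose, the force, the opening and the grip force at its end, in the units of the state.
- r.read_state(): the state, without advancing time (a new reading comes with each control period).
- vision.snapshot(name): name is "scene" or "top"; returns (picture, depth): 420x560x3 uint8, red, green, blue; 420x560 float32, m along the optical axis (not along the pixel's ray), 0 where there is no reading.
- vision.calibration(name): a dict with "fx", "fy", "cx", "cy" (pixels), "eye" and "attitude" of the camera in the world. Camera axes: x right, y down, z forward; pixel columns grow to the right and rows downward; lengths in m; the calibration is good to about 2 mm. A picture is of the moment at which its call begins. calibration takes no time and is no camera call.
- r.hand_in(): hands the job in; it is judged then, once.
The state is a dict: "time_s": time; "q": joint angles; "qvel": joint speeds; "joint_efforts": joint torques, N m; "tcp_pos": TCP position; "ee_rot": TCP orientation; "contact_force": force on the tool from outside, world axes, zero at the start; "moment": the same for the moment, N m; "opening": finger opening in m; "gripper_force": force on a finger pad.
Only numpy, scipy, OpenCV 4.12 (cv2) and the standard library are available. Lean on these libraries where they do the work, as an engineer would, in place of code of your own. Each camera call takes 0.05 s, during which the arm holds its last target. There are 200 camera calls.

## Working session

There is one attempt and no reset: what is moved stays moved. The work goes in short steps, Python scripts to look and compute and a tool call to move; the robot and the scene stay as the last step left them, time stands still between calls to the robot, and variables do not carry over. Pictures are saved under pics/ and viewed, at most 14 in all, crops included, and the job is handed in when it is done.

Besides the shell and the picture viewer there is one more tool, called after "Call:" in YAML: its name, and indented under it one key for each argument. play_rows: Moves the arm, as the interface text tells. Its arguments: {"type":"object","properties":{"moves":{"type":"array"},"grip":{"type":"number"}},"required":["moves"]}

```bash
mkdir -p pics; cat > h.py <<'E'
from bench import r, vision
import numpy as np, cv2
from scipy.spatial.transform import Rotation as R
def snap(n,f=None):
    p,d=vision.snapshot(n)
    if f: cv2.imwrite('pics/'+f,p[:,:,::-1])
    return p,d
def att(c):
    a=np.array(c['attitude'],float)
    return a if a.shape==(3,3) else (R.from_rotvec(a).as_matrix() if a.size==3 else R.from_quat(a).as_matrix())
def ray(c,u,v,z):
    d=att(c)@np.array([(u-c['cx'])/c['fx'],(v-c['cy'])/c['fy'],1]); e=np.array(c['eye'])
    return e+d*(z-e[2])/d[2]
def cloud(c,d):
    v,u=np.mgrid[:d.shape[0],:d.shape[1]]
    P=np.stack([(u-c['cx'])/c['fx']*d,(v-c['cy'])/c['fy']*d,d],-1)
    return P@att(c).T+np.array(c['eye'])
E
python3 - <<'E'
from h import *
for n in('scene','top'):
    snap(n,n+'0.png'); print(vision.calibration(n))
s=r.read_state();print(s)
E
```

```text
{'fx': 508.86563733696306, 'fy': 508.86563733696306, 'cx': 283.70028885756125, 'cy': 214.5164310697559, 'eye': array([-0.34279948,  0.56602152,  0.79630681]), 'attitude': array([-1.08245238,  2.21780591, -1.14748283])}
{'fx': 398.4353325167634, 'fy': 398.4353325167634, 'cx': 285.28331190822894, 'cy': 216.09363353424206, 'eye': array([ 0.4496677 , -0.05406054,  1.01345786]), 'attitude': array([-2.21233135,  2.15702432, -0.04843356])}
{'time_s': 0.1, 'q': array([ 1.19316539,  0.62919122,  0.03843466,  1.51824512, -0.02703339,
        0.99630381, -0.019988  ]), 'qvel': array([ 0.00191566, -0.00171523,  0.00013304, -0.00289551, -0.00153254,
        0.00187788,  0.00032201]), 'joint_efforts': array([ 3.50121241e-03, -5.50787759e+01,  1.14774115e+00, -1.87117141e+01,
       -5.21840563e-02,  1.91830349e-02,  4.79055097e-05]), 'tcp_pos': array([ 0.19933392, -0.61823287,  0.30189352]), 'ee_rot': array([-3.10188924e+00, -4.87593993e-01,  3.64209065e-04]), 'contact_force': array([ 0.76920628,  0.43305711, -0.77250669]), 'moment': array([0.00421452, 0.03707459, 0.00892679]), 'gripper_force': 0.0, 'opening': 0.09392802716799802}
```

View pics/scene0.png

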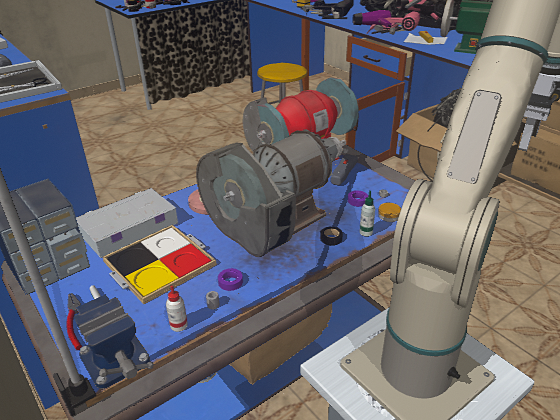

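View pics/top0.png

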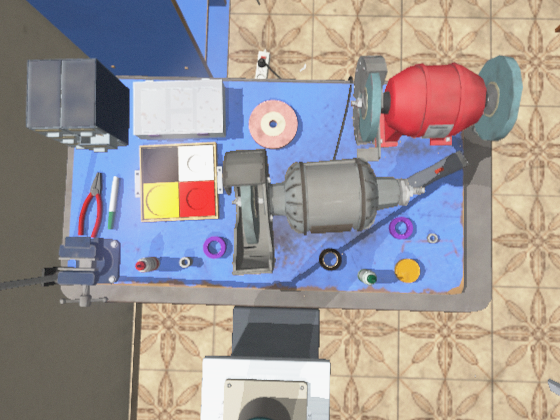

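The top view shows the oil bottle at about (146,264), bush (185,262), tape (330,259), glue bottle (368,277), tin (407,270) and nut (432,238). The nests are black (158,160), white (197,160), yellow (160,200) and red (199,200). Next I measure.

```bash
python3 - <<'E'
from h import *
c=vision.calibration('top');p,d=snap('top');W=cloud(c,d)
hsv=cv2.cvtColor(p,cv2.COLOR_RGB2HSV)
H,S,V=[hsv[...,i].astype(int) for i in range(3)]
def blobs(name,m,box,z):
    u0,v0,u1,v1=box; k=np.zeros(m.shape,np.uint8);k[v0:v1,u0:u1]=m[v0:v1,u0:u1]
    n,l,st,ce=cv2.connectedComponentsWithStats(k)
    for i in range(1,n):
        if st[i,4]<15: continue
        (rc,rs,_)=cv2.minAreaRect(np.argwhere(l==i)[:,::-1].astype(np.float32))
        zz=W[...,2][l==i]
        print(name,st[i],'cen',ray(c,*ce[i],z)[:2].round(4),'rect',ray(c,*rc,z)[:2].round(4),np.round(rs,0),'z',np.percentile(zz,[5,50,95]).round(3))
nb=(135,138,222,226)
red=((H<8)|(H>172))&(S>150)
blobs('red',red,nb,.014)
blobs('yel',(H>18)&(H<35)&(S>150)&(V>120),nb,.014)
blobs('blk',(V<60),nb,.014)
blobs('wht',(V>170)&(S<50),nb,.014)
blobs('cap',red,(125,245,165,285),.1)
blobs('tin',(H>10)&(H<32)&(S>150),(390,250,425,290),.024)
blobs('tape',(V<70),(312,242,348,276),.019)
blobs('green',(H>40)&(H<85)&(S>100),(350,260,385,292),.12)
blobs('bush',(S<90)&(V>50),(172,250,198,274),.03)
# height-based
for n,b,z0 in(('bush',(172,250,198,274),.022),('tape',(312,242,348,276),.013),('tin',(390,250,425,290),.017),('oil',(130,248,165,282),.06),('glue',(350,260,385,292),.06),('vise',(50,225,125,310),.05)):
    w=W[b[1]:b[3],b[0]:b[2]].reshape(-1,3); w=w[w[:,2]>z0]
    print(n,len(w),(w.min(0)+w.max(0))[:2]/2,w.min(0).round(3),w.max(0).round(3))
w=W[140:285,215:285].reshape(-1,3);w=w[w[:,2]>.05];print('guard',w.min(0),w.max(0)); 
for a in(.06,.12,.18):
  for x0 in(.30,.4,.5,.6):
    g=w[(w[:,2]>a)&(abs(w[:,0]-x0)<.05)]; print(a,x0,g[:,1].max().round(3) if len(g) else None)
E
```

```text
red [ 179  181   36   36 1206] cen [0.547  0.1857] rect [0.5474 0.1859] [35. 35.] z [0.006 0.012 0.016]
yel [165 189  14  28 181] cen [0.5247 0.2417] rect [0.5352 0.2493] [27. 13.] z [0.007 0.012 0.016]
wht [166 138  21   1  21] cen [0.7006 0.2448] rect [0.7006 0.2448] [20.  0.] z [0.001 0.005 0.008]
wht [139 142  74  25 106] cen [0.6797 0.2631] rect [0.6832 0.2532] [20. 77.] z [-0.004 -0.     0.017]
wht [ 177  145   37   37 1268] cen [0.6383 0.193 ] rect [0.6384 0.1928] [36. 36.] z [0.006 0.012 0.016]
wht [216 166   6  28 134] cen [0.5987 0.1311] rect [0.5966 0.1323] [27.  5.] z [0.01  0.013 0.016]
wht [135 169  24  53 256] cen [0.5632 0.3323] rect [0.5472 0.3257] [56. 16.] z [-0.001  0.014  0.017]
cap [136 262   8   8  41] cen [0.3812 0.2896] rect [0.3813 0.2906] [7. 7.] z [0.09  0.092 0.113]
tin [395 259  25  23 447] cen [ 0.3816 -0.3419] rect [ 0.3816 -0.3425] [23. 23.] z [0.021 0.024 0.027]
tape [319 249  22  21 160] cen [ 0.4048 -0.152 ] rect [ 0.4038 -0.1516] [20. 21.] z [0.015 0.018 0.022]
green [367 275   9   8  55] cen [ 0.3674 -0.2355] rect [ 0.3678 -0.2345] [7. 8.] z [0.103 0.107 0.13 ]
bush [179 257  14  11 119] cen [0.3884 0.2038] rect [0.3877 0.2035] [10. 13.] z [-0.001  0.027  0.031]
bush 74 [0.41234773 0.08295062] [ 0.375 -0.054  0.022] [0.45  0.22  1.013]
tape 268 [ 0.41303077 -0.11743303] [ 0.376 -0.181  0.013] [ 0.45  -0.054  1.013]
tin 491 [ 0.39987618 -0.21316306] [ 0.35  -0.372  0.017] [ 0.45  -0.054  1.013]
oil 198 [0.40667961 0.12646853] [ 0.364 -0.054  0.061] [0.45  0.307 1.013]
glue 188 [ 0.39933493 -0.15457076] [ 0.349 -0.255  0.062] [ 0.45  -0.054  1.013]
vise 2095 [0.36448958 0.2303747 ] [ 0.279 -0.054  0.05 ] [0.45  0.515 1.013]
guard [ 0.37461857 -0.05406054  0.05003146] [0.6420065  0.08536915 1.01345786]
0.06 0.3 None
0.06 0.4 0.067
0.06 0.5 0.078
0.06 0.6 0.085
0.12 0.3 None
0.12 0.4 0.067
0.12 0.5 0.078
0.12 0.6 0.085
0.18 0.3 None
0.18 0.4 0.065
0.18 0.5 0.078
0.18 0.6 0.085
```

```bash
python3 - <<'E'
from h import *
c=vision.calibration('top');p,d=snap('top');W=cloud(c,d)
for n,b,z0,z1 in(('bush',(172,250,198,274),.022,.05),('tape',(312,242,348,276),.014,.05),('tin',(390,250,425,290),.018,.05),('oilbody',(130,248,165,282),.07,.3),('oilcap',(130,248,165,282),.088,.3),('oiltip',(130,248,165,282),.1,.3),('glue',(350,260,385,292),.07,.3),('vise',(60,225,125,310),.05,.4)):
    w=W[b[1]:b[3],b[0]:b[2]].reshape(-1,3); w=w[(w[:,2]>z0)&(w[:,2]<z1)]
    print(n,len(w),((w.min(0)+w.max(0))[:2]/2).round(4),w.min(0).round(3),w.max(0).round(3))
E
```

```text
bush 71 [0.3875 0.2066] [0.375 0.193 0.022] [0.4   0.22  0.034]
tape 256 [ 0.4027 -0.1532] [ 0.376 -0.181  0.014] [ 0.429 -0.126  0.023]
tin 482 [ 0.3798 -0.3429] [ 0.35  -0.372  0.018] [ 0.409 -0.314  0.03 ]
oilbody 151 [0.3794 0.2929] [0.364 0.279 0.07 ] [0.395 0.307 0.112]
oilcap 67 [0.3794 0.2934] [0.37  0.284 0.088] [0.389 0.303 0.112]
oiltip 12 [0.3805 0.294 ] [0.378 0.291 0.1  ] [0.383 0.297 0.112]
glue 176 [ 0.3651 -0.239 ] [ 0.349 -0.255  0.071] [ 0.381 -0.223  0.131]
vise 1985 [0.3613 0.4346] [0.279 0.39  0.05 ] [0.444 0.479 0.112]
```

Call:
play_rows:
  moves:
    - [3,4.2,1.2,0,0,7.2]
    - [3,4.2,1.2,0,0,7.2]
    - [3,4.2,1.2,0,0,7.2]
    - [3,4.2,1.2,0,0,7.2]
    - [3,4.2,1.2,0,0,7.2]
    - [3,4.2,1.2,0,0,7.2]
    - [3,4.2,1.2,0,0,7.2]
    - [3,4.2,1.2,0,0,7.2]
    - [3,4.2,1.2,0,0,7.2]
    - [3,4.2,1.2,0,0,7.2]
    - [0,6,0,0,0,0]
    - [0,6,0,0,0,0]
    - [0,6,0,0,0,0]
    - [0,6,0,0,0,0]
    - [0,6,0,0,0,0]
    - [-3,4.8,0,0,0,0]
    - [-3,4.8,0,0,0,0]
    - [-3,4.8,0,0,0,0]
    - [-3,4.8,0,0,0,0]
    - [0,0,0,0,0,0]
  grip: 1

```text
time_s: 2.7
tcp_pos: [0.3762, 0.2972, 0.4231]
ee_rot: [-2.213, -2.227, -0.002]
contact_force: [0.4, 0.3, -0.4]
opening: 0.0939
gripper_force: 0.0
```

Call:
play_rows:
  moves:
    - [0,0,-5,0,0,0]
    - [0,0,-6,0,0,0]
    - [0,0,-6,0,0,0]
    - [0,0,0,0,0,0]
    - [0,0,0,0,0,0]

```text
time_s: 3.32
tcp_pos: [0.3805, 0.2938, 0.2543]
ee_rot: [2.225, 2.218, 0.004]
contact_force: [-0.3, 0.4, 0.0]
opening: 0.0939
gripper_force: 0.0
```

```bash
python3 - <<'E'
from h import *
snap('scene','s1.png');print(r.read_state()['tcp_pos'],r.read_state()['ee_rot'])
E
```

```text
[0.38075103 0.29414547 0.25488351] [2.22449781 2.21750301 0.0064739 ]
```

View pics/s1.png

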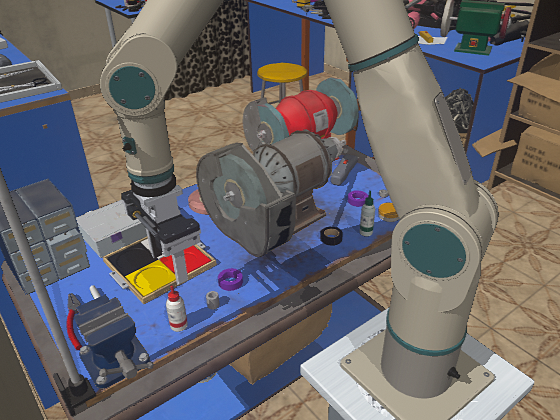

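The gripper hangs over the bottle (cap at about (174,295)) with nothing touching. I descend and close.

Call:
play_rows:
  moves:
    - [0,0,-6,0,0,0]
    - [0,0,-5.5,0,0,0]
    - [0,0,0,0,0,0]
    - [0,0,0,0,0,0]

```text
time_s: 3.88
tcp_pos: [0.3808, 0.2946, 0.1402]
ee_rot: [2.224, 2.218, 0.007]
contact_force: [-0.8, 0.9, 0.2]
opening: 0.0939
gripper_force: 0.0
```

Call:
play_rows:
  moves:
    - [0,0,0,0,0,0]
    - [0,0,0,0,0,0]
    - [0,0,0,0,0,0]
    - [0,0,0,0,0,0]
    - [0,0,0,0,0,0]
    - [0,0,0,0,0,0]
  grip: 0

```text
time_s: 4.62
tcp_pos: [0.3795, 0.2934, 0.1376]
ee_rot: [2.224, 2.219, 0.0]
contact_force: [1.6, -0.2, 0.9]
opening: 0.0379
gripper_force: 0.4
```

Call:
play_rows:
  moves:
    - [0,0,0,0,0,0]
    - [0,0,0,0,0,0]
    - [0,0,3,0,0,0]
    - [0,0,3,0,0,0]
    - [4.2,-2.7,0,0,0,0]
    - [4.2,-2.7,0,0,0,0]
    - [4.2,-2.7,0,0,0,0]
    - [4.1,-2.7,0,0,0,0]
    - [0,0,0,0,0,0]
    - [0,0,0,0,0,0]
    - [0,0,0,0,0,0]

```text
time_s: 6.0
tcp_pos: [0.5451, 0.1866, 0.1977]
ee_rot: [-2.221, -2.221, 0.001]
contact_force: [-0.3, 0.6, -1.1]
opening: 0.0358
gripper_force: 29.7
```

```bash
python3 - <<'E'
from h import *
s=r.read_state();print(s['tcp_pos'],s['opening'],s['gripper_force'])
p,d=snap('scene');cv2.imwrite('pics/s2.png',cv2.resize(p[190:350,90:290,::-1],(800,640))[:600])
p,d=snap('top');cv2.imwrite('pics/t2.png',cv2.resize(p[120:290,110:310,::-1],(700,595)))
E
```

```text
[0.54510421 0.18655523 0.19767642] 0.03579648065926489 29.6877570380434
```

View pics/s2.png

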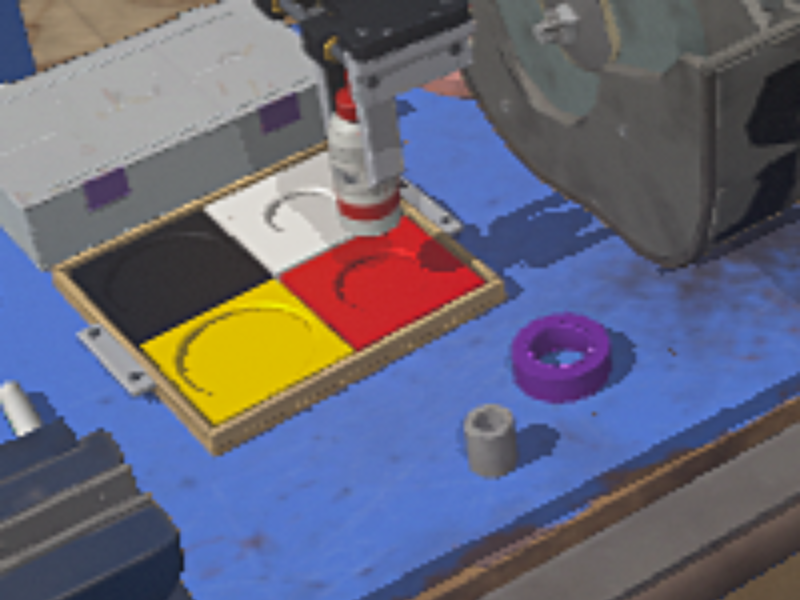

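The bottle is held upright above the red nest; the bush (490,440) and the purple ring (565,355) are undisturbed. I lower it.

Call:
play_rows:
  moves:
    - [0.15,0,-2.5,0,0,0]
    - [0,0,-1.5,0,0,0]
    - [0,0,-0.6,0,0,0]
    - [0,0,-0.4,0,0,0]
    - [0,0,0,0,0,0]
    - [0,0,0,0,0,0]

```text
time_s: 6.85
tcp_pos: [0.5482, 0.1855, 0.1481]
ee_rot: [2.224, 2.218, 0.001]
contact_force: [0.1, -0.8, -0.2]
opening: 0.0355
gripper_force: 29.7
```

Call:
play_rows:
  moves:
    - [0,0,-0.1,0,0,0]
    - [0,0,-0.1,0,0,0]
    - [0,0,0,0,0,0]
    - [0,0,0,0,0,0]

```text
time_s: 7.35
tcp_pos: [0.5482, 0.1855, 0.1464]
ee_rot: [2.224, 2.218, 0.001]
contact_force: [-1.4, -0.0, 5.8]
opening: 0.0357
gripper_force: 29.7
```

Call:
play_rows:
  moves:
    - [0,0,0,0,0,0]
    - [0,0,0,0,0,0]
    - [0,0,0,0,0,0]
    - [0,0,0,0,0,0]
    - [0,0,3,0,0,0]
    - [0,0,6,0,0,0]
    - [0,0,6,0,0,0]
    - [0,0,6,0,0,0]
    - [0,0,6,0,0,0]
    - [0,0,1,0,0,0]
  grip: 1

```text
time_s: 8.6
tcp_pos: [0.5489, 0.1864, 0.4302]
ee_rot: [2.222, 2.216, 0.012]
contact_force: [0.6, 0.5, -0.5]
opening: 0.0938
gripper_force: 0.0
```

Call:
play_rows:
  moves:
    - [-1.7,-5.3,0,0,0,-3.5]
    - [-1.7,-5.3,0,0,0,-3.5]
    - [-1.7,-5.3,0,0,0,-3.5]
    - [-1.7,-5.3,0,0,0,-3.5]
    - [-1.7,-5.3,0,0,0,-3.5]
    - [-1.7,-5.3,0,0,0,-3.5]
    - [-1.7,-5.3,0,0,0,-3.5]
    - [-1.7,-5.3,0,0,0,-3.5]
    - [-1.7,-5.3,0,0,0,-3.5]
    - [-1.7,-5.3,0,0,0,-3.5]
    - [0,0,0,0,0,0]
    - [0,0,0,0,0,0]
  grip: 0.87

```text
time_s: 10.1
tcp_pos: [0.3779, -0.3438, 0.4247]
ee_rot: [-2.786, -1.447, 0.0]
contact_force: [-0.3, -0.1, 0.2]
opening: 0.0816
gripper_force: 0.0
```

```bash
python3 - <<'E'
from h import *
s=r.read_state();print(s['tcp_pos'],s['ee_rot'],s['opening'])
c=vision.calibration('scene');p,d=snap('scene','s3.png');W=cloud(c,d)
hsv=cv2.cvtColor(p,cv2.COLOR_RGB2HSV);H,S,V=[hsv[...,i].astype(int) for i in range(3)]
m=(H>10)&(H<32)&(S>150)&(W[...,1]<-.28)&(W[...,1]>-.42)&(abs(W[...,0]-.38)<.06)&(W[...,2]>.02)&(W[...,2]<.035)
w=W[m];print('tin',len(w),(w.min(0)+w.max(0))/2,w.min(0),w.max(0))
c=vision.calibration('top');p,d=snap('top','t3.png')
E
```

```text
[ 0.37787    -0.34378364  0.42468366] [-2.78575093e+00 -1.44707036e+00  9.25881865e-05] 0.08159832128049715
tin 219 [ 0.3822089  -0.34017406  0.02396321] [ 0.35342481 -0.37067423  0.0200575 ] [ 0.41099298 -0.3096739   0.02786893]
```

View pics/s3.png

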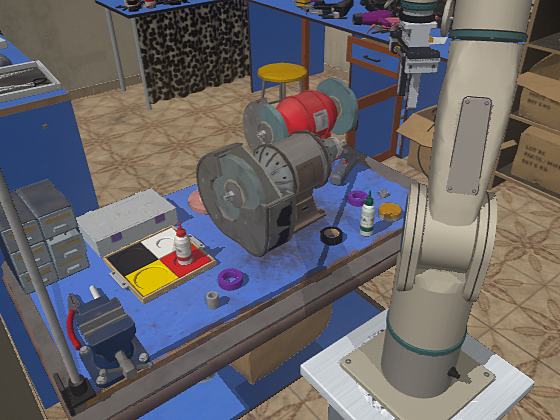

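The bottle stands in the red nest at (183,250), and the gripper is above the tin at (390,211). Descending.

Call:
play_rows:
  moves:
    - [0.3,0.2,-5,0,0,0]
    - [0,0,-6,0,0,0]
    - [0,0,-6,0,0,0]
    - [0,0,-6,0,0,0]
    - [0,0,-4,0,0,0]
    - [0,0,0,0,0,0]
    - [0,0,0,0,0,0]

```text
time_s: 11.08
tcp_pos: [0.3822, -0.3424, 0.157]
ee_rot: [2.786, 1.449, 0.002]
contact_force: [1.2, -0.6, 0.1]
opening: 0.0818
gripper_force: 0.0
```

Call:
play_rows:
  moves:
    - [0,0,-2.5,0,0,0]
    - [0,0,-1.8,0,0,0]
    - [0,0,-0.8,0,0,0]
    - [0,0,0,0,0,0]
    - [0,0,0,0,0,0]

```text
time_s: 11.7
tcp_pos: [0.3815, -0.343, 0.1058]
ee_rot: [2.787, 1.446, 0.001]
contact_force: [0.7, 0.2, 0.5]
opening: 0.0818
gripper_force: 0.0
```

Call:
play_rows:
  moves:
    - [0,0,-0.3,0,0,0]
    - [0,0,0,0,0,0]
    - [0,0,0,0,0,0]
    - [0,0,0,0,0,0]
    - [0,0,0,0,0,0]
    - [0,0,0,0,0,0]
    - [0,0,0,0,0,0]
  grip: 0

```text
time_s: 12.58
tcp_pos: [0.3812, -0.3428, 0.1018]
ee_rot: [2.788, 1.447, 0.001]
contact_force: [1.1, -1.1, 1.0]
opening: 0.0587
gripper_force: 30.0
```

Call:
play_rows:
  moves:
    - [0,0,3,0,0,0]
    - [0,0,6,0,0,0]
    - [0,0,6,0,0,0]
    - [0,0,6,0,0,0]
    - [0,0,6,0,0,0]
    - [0,0,6,0,0,0]
    - [1.3,5.2,0,0,0,2.9]
    - [1.3,5.2,0,0,0,2.9]
    - [1.3,5.2,0,0,0,2.9]
    - [1.3,5.2,0,0,0,2.9]
    - [1.3,5.2,0,0,0,2.9]
    - [1.3,5.2,0,0,0,2.9]
    - [1.3,5.2,0,0,0,2.9]
    - [1.3,5.2,0,0,0,2.9]
    - [1.3,5.2,0,0,0,2.9]
    - [1.3,5.2,0,0,0,2.9]
    - [1.4,5.1,0,0,0,2.9]
    - [1.4,5.0,0,0,0,2.9]
    - [0,0,0,0,0,0]
    - [0,0,0,0,0,0]

```text
time_s: 15.08
tcp_pos: [0.5385, 0.2775, 0.4307]
ee_rot: [2.228, 2.215, -0.005]
contact_force: [-0.2, -0.4, -1.3]
opening: 0.0588
gripper_force: 30.0
```

Call:
play_rows:
  moves:
    - [0,0,-5,0,0,0]
    - [0,0,-6,0,0,0]
    - [0,0,-6,0,0,0]
    - [0,0,-6,0,0,0]
    - [0,0,-4,0,0,0]
    - [0,0,-1,0,0,0]
    - [0,0,0,0,0,0]
    - [0,0,0,0,0,0]

```text
time_s: 16.08
tcp_pos: [0.5401, 0.2787, 0.1538]
ee_rot: [2.228, 2.213, 0.005]
contact_force: [0.3, 0.5, -1.4]
opening: 0.059
gripper_force: 30.0
```

Call:
play_rows:
  moves:
    - [0,0,-2.5,0,0,0]
    - [0,0,-1,0,0,0]
    - [0,0,-0.5,0,0,0]
    - [0,0,0,0,0,0]
    - [0,0,0,0,0,0]

```text
time_s: 16.7
tcp_pos: [0.5393, 0.2787, 0.1123]
ee_rot: [2.228, 2.215, 0.002]
contact_force: [0.3, -0.1, -1.2]
opening: 0.0588
gripper_force: 30.0
```

```bash
python3 - <<'E'
from h import *
p,d=snap('scene');cv2.imwrite('pics/s4.png',cv2.resize(p[220:310,95:225,::-1],(780,540),interpolation=cv2.INTER_CUBIC))
E
```

```text
(no output)
```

View pics/s4.png

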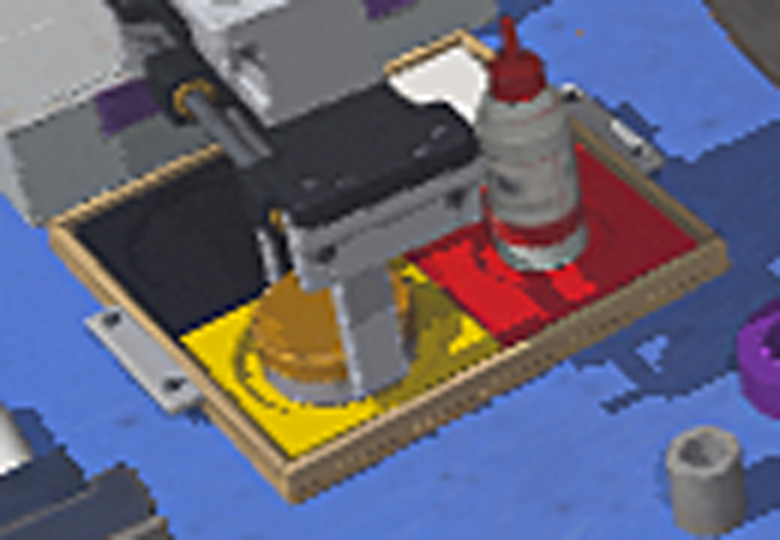

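The tin sits over the yellow recess with the recess rim showing on its left at (240,370), and the bottle stands in red. I release.

Call:
play_rows:
  moves:
    - [0,0,-0.05,0,0,0]
    - [0,0,0,0,0,0]
    - [0,0,0,0,0,0]
    - [0,0,0,0,0,0]
    - [0,0,1,0,0,0]
    - [0,0,4,0,0,0]
    - [0,0,6,0,0,0]
    - [0,0,6,0,0,0]
    - [0,0,6,0,0,0]
    - [0,0,6,0,0,0]
    - [0,0,2.5,0,0,0]
  grip: 0.73

```text
time_s: 18.12
tcp_pos: [0.5387, 0.2792, 0.4307]
ee_rot: [2.227, 2.215, 0.008]
contact_force: [1.0, 0.3, 0.1]
opening: 0.0688
gripper_force: 0.0
```

```bash
python3 - <<'E'
from h import *
c=vision.calibration('top');p,d=snap('top');W=cloud(c,d).reshape(-1,3)
W=W[(W[:,2]>.05)&(W[:,2]<.4)]
for y in np.arange(-.30,.0,.03):
    g=W[(abs(W[:,1]-y)<.015)&(W[:,0]>.39)&(W[:,0]<.65)]
    if len(g): i=g[:,0].argmin(); print(round(y,2),g[i].round(3), g[g[:,2]<.15][:,0].min().round(3) if (g[:,2]<.15).any() else None)
g=W[(abs(W[:,1]+.239)<.03)&(abs(W[:,0]-.365)<.03)]
for z in(.07,.09,.1,.11):
    k=g[g[:,2]>z];print('glue',z,k.min(0)[:2].round(3),k.max(0)[:2].round(3),len(k))
p,d=vision.snapshot('top');cv2.imwrite('pics/t5.png',cv2.resize(p[130:300,110:310,::-1],(700,595),interpolation=cv2.INTER_CUBIC))
P=cloud(c,d);
m=(abs(P[...,0]-.54)<.05)&(abs(P[...,1]-.277)<.045)&(P[...,2]>.024)&(P[...,2]<.05); w=P[m];print('tin',len(w),(w.min(0)+w.max(0))/2,np.median(w[:,2]))
E
```

```text
-0.3 [ 0.53  -0.289  0.157] 0.531
-0.27 [ 0.523 -0.258  0.154] 0.588
-0.24 [ 0.489 -0.228  0.166] 0.519
-0.21 [ 0.471 -0.197  0.16 ] 0.472
-0.18 [ 0.471 -0.167  0.163] 0.476
-0.15 [ 0.468 -0.135  0.164] None
-0.12 [ 0.465 -0.106  0.163] None
-0.09 [ 0.46  -0.083  0.154] 0.465
-0.06 [ 0.464 -0.071  0.172] 0.464
-0.03 [ 0.39  -0.016  0.126] 0.39
glue 0.07 [ 0.349 -0.255] [ 0.381 -0.223] 176
glue 0.09 [ 0.356 -0.249] [ 0.375 -0.23 ] 76
glue 0.1 [ 0.356 -0.249] [ 0.374 -0.23 ] 67
glue 0.11 [ 0.361 -0.241] [ 0.367 -0.237] 12
tin 477 [0.53666719 0.27817663 0.03079743] 0.0322945007421348
```

View pics/t5.png

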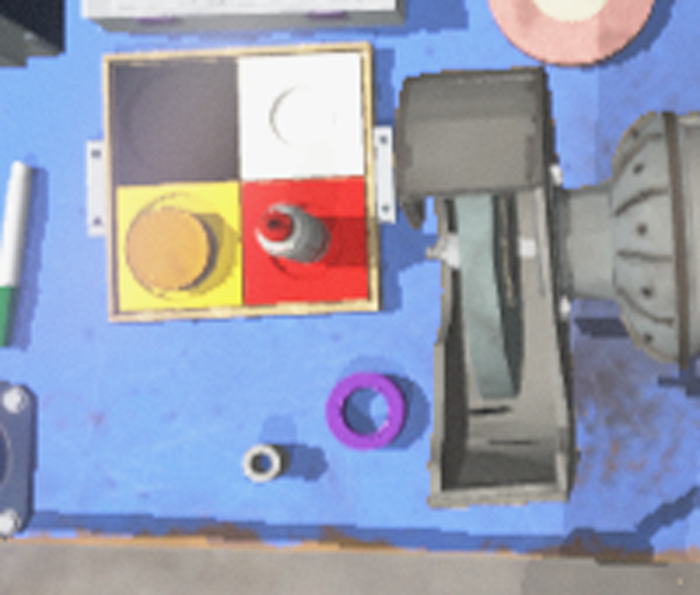

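The tin is seated in yellow (lid at (172,248), top height 32 mm) and the bottle stands in red. On to the tape, with the closing line at about -77°, clear of both motor and glue bottle.

Call:
play_rows:
  moves:
    - [-1.4,-4.3,0,0,0,-7.7]
    - [-1.4,-4.3,0,0,0,-7.7]
    - [-1.4,-4.3,0,0,0,-7.7]
    - [-1.4,-4.3,0,0,0,-7.7]
    - [-1.4,-4.3,0,0,0,-7.7]
    - [-1.4,-4.3,0,0,0,-7.7]
    - [-1.4,-4.3,0,0,0,-7.7]
    - [-1.4,-4.3,0,0,0,-7.7]
    - [-1.3,-4.4,0,0,0,-7.7]
    - [-1.3,-4.4,0,0,0,-7.7]
    - [0,0,0,0,0,0]
    - [0,0,0,0,0,0]
    - [0,0,0,0,0,0]
  grip: 0.83

```text
time_s: 19.85
tcp_pos: [0.4011, -0.1523, 0.4258]
ee_rot: [-3.121, -0.351, 0.001]
contact_force: [-1.0, 0.2, 0.0]
opening: 0.0782
gripper_force: 0.0
```

Call:
play_rows:
  moves:
    - [0,0,-5,0,0,0]
    - [0,0,-6,0,0,0]
    - [0,0,-6,0,0,0]
    - [0,0,0,0,0,0]
    - [0,0,0,0,0,0]

```text
time_s: 20.48
tcp_pos: [0.4022, -0.1533, 0.2577]
ee_rot: [3.122, 0.348, 0.003]
contact_force: [0.8, -0.5, 0.7]
opening: 0.078
gripper_force: 0.0
```

Call:
play_rows:
  moves:
    - [0,0,-5,0,0,0]
    - [0,0,-5,0,0,0]
    - [0,0,-3.5,0,0,0]
    - [0,0,-1.4,0,0,0]
    - [0,0,-0.5,0,0,0]
    - [0,0,0,0,0,0]
    - [0,0,0,0,0,0]

```text
time_s: 21.35
tcp_pos: [0.4023, -0.1544, 0.1041]
ee_rot: [3.12, 0.346, 0.005]
contact_force: [-0.1, -0.7, -0.1]
opening: 0.0781
gripper_force: 0.0
```

Call:
play_rows:
  moves:
    - [0,0,0,0,0,0]
    - [0,0,0,0,0,0]
    - [0,0,0,0,0,0]
    - [0,0,0,0,0,0]
    - [0,0,0,0,0,0]
    - [0,0,0,0,0,0]
  grip: 0

```text
time_s: 22.1
tcp_pos: [0.401, -0.1538, 0.1028]
ee_rot: [3.122, 0.347, -0.0]
contact_force: [-0.7, 0.6, 5.6]
opening: 0.0552
gripper_force: 30.0
```

Call:
play_rows:
  moves:
    - [0,0,3,0,0,0]
    - [0,0,6,0,0,0]
    - [0,0,6,0,0,0]
    - [0,0,6,0,0,0]
    - [0,0,6,0,0,0]
    - [0,0,6,0,0,0]
    - [2.5,4.8,0,0,0,0]
    - [2.5,4.8,0,0,0,0]
    - [2.5,4.8,0,0,0,0]
    - [2.5,4.8,0,0,0,0]
    - [2.6,4.9,0,0,0,0]
    - [2.6,4.9,0,0,0,0]
    - [2.6,4.9,0,0,0,0]
    - [2.6,4.9,0,0,0,0]
    - [2.6,5.0,0,0,0,0]
    - [0,0,0,0,0,0]
    - [0,0,0,0,0,0]

```text
time_s: 24.22
tcp_pos: [0.6306, 0.2839, 0.4316]
ee_rot: [3.121, 0.347, -0.003]
contact_force: [-0.9, -0.8, -1.0]
opening: 0.0554
gripper_force: 30.0
```

Call:
play_rows:
  moves:
    - [0,0,-5,0,0,0]
    - [0,0,-6,0,0,0]
    - [0,0,-6,0,0,0]
    - [0,0,-6,0,0,0]
    - [0,0,-4,0,0,0]
    - [0,0,-1,0,0,0]
    - [0,0,0,0,0,0]
    - [0,0,0,0,0,0]

```text
time_s: 25.22
tcp_pos: [0.632, 0.2847, 0.1552]
ee_rot: [-3.121, -0.345, -0.005]
contact_force: [0.9, -0.0, -0.5]
opening: 0.0551
gripper_force: 30.0
```

Call:
play_rows:
  moves:
    - [0,0,-2.5,0,0,0]
    - [0,0,-1,0,0,0]
    - [0,0,-0.6,0,0,0]
    - [0,0,-0.1,0,0,0]
    - [0,0,0,0,0,0]
    - [0,0,0,0,0,0]

```text
time_s: 25.98
tcp_pos: [0.6312, 0.2846, 0.1118]
ee_rot: [-3.122, -0.346, -0.001]
contact_force: [-0.9, -1.4, 6.3]
opening: 0.0549
gripper_force: 30.0
```

Call:
play_rows:
  moves:
    - [0,0,0,0,0,0]
    - [0,0,0,0,0,0]
    - [0,0,0,0,0,0]
    - [0,0,0,0,0,0]
    - [0,0,1,0,0,0]
    - [0,0,4,0,0,0]
    - [0,0,6,0,0,0]
    - [0,0,6,0,0,0]
  grip: 0.72

```text
time_s: 26.98
tcp_pos: [0.6305, 0.2844, 0.2824]
ee_rot: [-3.122, -0.347, 0.002]
contact_force: [1.0, 0.3, -1.0]
opening: 0.0678
gripper_force: 0.0
```

```bash
python3 - <<'E'
from h import *
c=vision.calibration('top');p,d=snap('top');P=cloud(c,d)
cv2.imwrite('pics/t6.png',cv2.resize(p[130:300,110:310,::-1],(700,595),interpolation=cv2.INTER_CUBIC))
m=(abs(P[...,0]-.631)<.042)&(abs(P[...,1]-.284)<.042)&(P[...,2]>.02)&(P[...,2]<.07); w=P[m];print('tape',len(w),(w.min(0)+w.max(0))/2,np.ptp(w,0),np.median(w[:,2]))
E
```

```text
tape 226 [0.62808569 0.27776328 0.0263819 ] [0.06763762 0.06837781 0.01213084] 0.02616858171431119
```

View pics/t6.png

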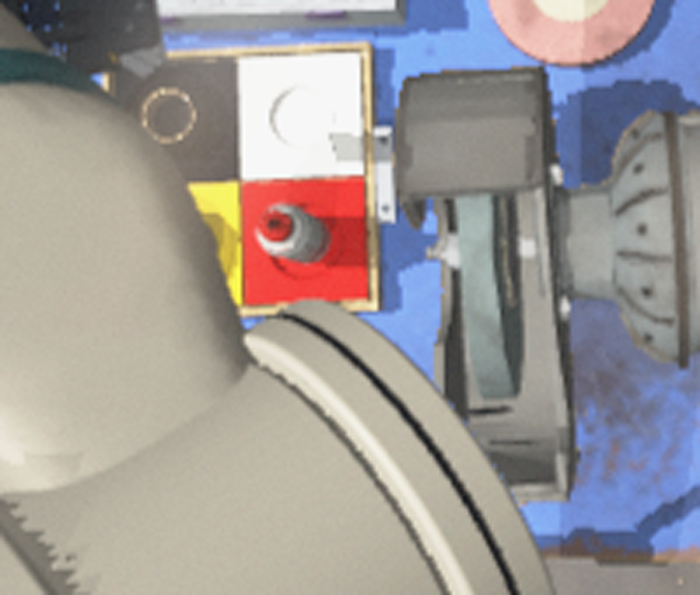

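The tape lies in the black nest (core at (168,115), top 26–28 mm). Next is the bush.

Call:
play_rows:
  moves:
    - [-4.9,-1.6,0,0,0,-2.6]
    - [-4.9,-1.6,0,0,0,-2.6]
    - [-4.9,-1.6,0,0,0,-2.6]
    - [-4.8,-1.5,0,0,0,-2.6]
    - [-4.8,-1.5,0,0,0,-2.6]
    - [0,0,0,0,0,0]
    - [0,0,0,0,0,0]
    - [0,0,-6,0,0,0]
    - [0,0,-5,0,0,0]
    - [0,0,0,0,0,0]
    - [0,0,0,0,0,0]
  grip: 0.55

```text
time_s: 28.4
tcp_pos: [0.3889, 0.2075, 0.1715]
ee_rot: [-3.14, 0.009, -0.002]
contact_force: [0.2, 0.1, -0.0]
opening: 0.0513
gripper_force: 0.0
```

```bash
python3 - <<'E'
from h import *
s=r.read_state();print(s['tcp_pos'],s['ee_rot'],s['opening'])
p,d=snap('scene');cv2.imwrite('pics/s7.png',cv2.resize(p[200:330,95:285,::-1],(760,520),interpolation=cv2.INTER_CUBIC))
c=vision.calibration('scene');P=cloud(c,d);w=P[(abs(P[...,0]-.3875)<.025)&(abs(P[...,1]-.2066)<.025)&(P[...,2]>.01)&(P[...,2]<.035)];print(len(w),(w.min(0)+w.max(0))/2,np.ptp(w,0))
E
```

```text
[0.38893967 0.20745751 0.17152522] [-3.14008426e+00  8.85527200e-03 -1.55476037e-03] 0.051333275756784834
167 [0.38711804 0.20982047 0.02196346] [0.02999072 0.02693835 0.02265205]
```

View pics/s7.png

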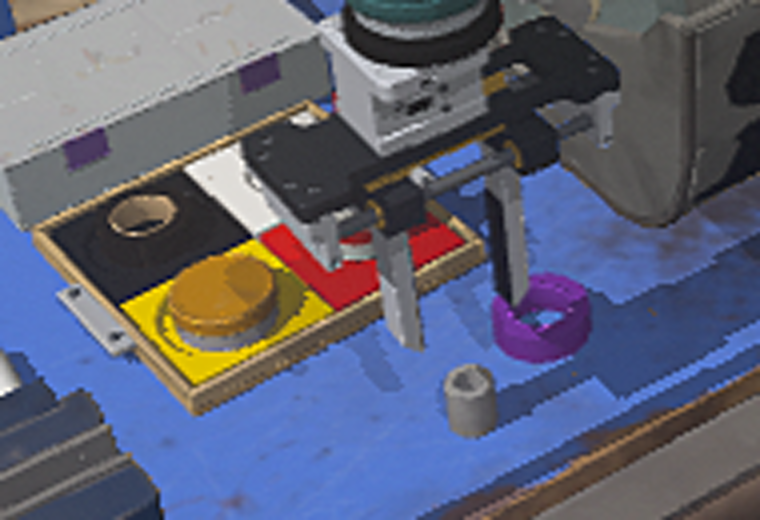

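The fingers straddle the bush at (470,400), clear of the purple ring at (540,315). I go down and grip.

Call:
play_rows:
  moves:
    - [-0.1,0.05,-3.5,0,0,0]
    - [0,0,-2,0,0,0]
    - [0,0,-0.7,0,0,0]
    - [0,0,0,0,0,0]
    - [0,0,0,0,0,0]

```text
time_s: 29.08
tcp_pos: [0.3875, 0.2072, 0.1096]
ee_rot: [-3.14, 0.01, -0.002]
contact_force: [1.0, 0.3, 0.0]
opening: 0.0518
gripper_force: 0.0
```

Call:
play_rows:
  moves:
    - [0,0,0,0,0,0]
    - [0,0,0,0,0,0]
    - [0,0,0,0,0,0]
    - [0,0,0,0,0,0]
    - [0,0,0,0,0,0]
    - [0,0,0,0,0,0]
  grip: 0

```text
time_s: 29.82
tcp_pos: [0.387, 0.2068, 0.1088]
ee_rot: [-3.142, 0.009, -0.0]
contact_force: [0.2, -0.7, 5.1]
opening: 0.0259
gripper_force: 30.0
```

Call:
play_rows:
  moves:
    - [0,0,4,0,0,0]
    - [0,0,5,0,0,0]
    - [0,0,5,0,0,0]
    - [0,0,5,0,0,0]
    - [5,-0.3,0,0,0,0]
    - [5,-0.3,0,0,0,0]
    - [5,-0.3,0,0,0,0]
    - [5,-0.3,0,0,0,0]
    - [5.1,-0.2,0,0,0,0]
    - [0,0,0,0,0,0]
    - [0,0,0,0,0,0]
    - [0,0,-5,0,0,0]
    - [0,0,-6,0,0,0]
    - [0,0,-2,0,0,0]
    - [0,0,0,0,0,0]
    - [0,0,0,0,0,0]

```text
time_s: 31.82
tcp_pos: [0.6389, 0.1938, 0.1712]
ee_rot: [-3.14, 0.009, -0.005]
contact_force: [0.0, -0.4, -0.6]
opening: 0.026
gripper_force: 30.0
```

```bash
python3 - <<'E'
from h import *
p,d=snap('top');cv2.imwrite('pics/t8.png',cv2.resize(p[130:250,130:270,::-1],(700,600),interpolation=cv2.INTER_CUBIC))
p,d=snap('scene');cv2.imwrite('pics/s8.png',cv2.resize(p[200:330,95:285,::-1],(760,520),interpolation=cv2.INTER_CUBIC))
E
```

```text
(no output)
```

View pics/s8.png

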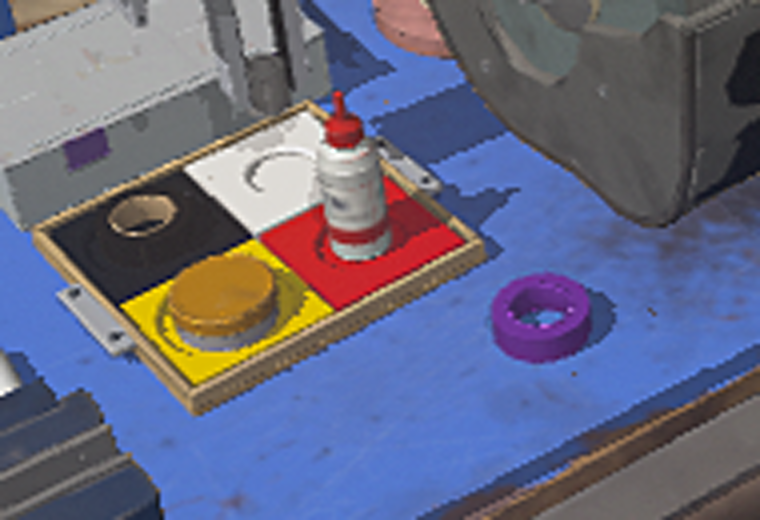

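The bush is held at (265,90) above the white nest (recess around (280,175)); the other three parts are in their nests. I lower it.

Call:
play_rows:
  moves:
    - [-0.05,-0.05,-2.5,0,0,0]
    - [0,0,-1.5,0,0,0]
    - [0,0,-0.8,0,0,0]
    - [0,0,-0.3,0,0,0]
    - [0,0,-0.2,0,0,0]
    - [0,0,0,0,0,0]
    - [0,0,0,0,0,0]

```text
time_s: 32.8
tcp_pos: [0.6374, 0.1924, 0.1178]
ee_rot: [3.141, -0.009, 0.0]
contact_force: [-3.5, -2.6, 9.5]
opening: 0.0263
gripper_force: 30.0
```

Call:
play_rows:
  moves:
    - [0,0,0,0,0,0]
    - [0,0,0,0,0,0]
    - [0,0,0,0,0,0]
    - [0,0,0,0,0,0]
    - [0,0,2,0,0,0]
    - [0,0,5,0,0,0]
    - [0,0,6,0,0,0]
    - [0,0,6,0,0,0]
    - [0,0,6,0,0,0]
    - [0,0,4,0,0,0]
    - [0,0,0,0,0,0]
  grip: 0.5

```text
time_s: 34.17
tcp_pos: [0.638, 0.1936, 0.4112]
ee_rot: [-3.138, 0.009, -0.012]
contact_force: [-0.4, -1.2, -0.3]
opening: 0.047
gripper_force: 0.0
```

```bash
python3 - <<'E'
from h import *
p,d=snap('scene');cv2.imwrite('pics/s9.png',cv2.resize(p[180:310,95:415,::-1],(800,325),interpolation=cv2.INTER_CUBIC))
for n in('scene','top'):
    if n=='top':p,d=snap('top')
    c=vision.calibration(n);P=cloud(c,d);w=P[(abs(P[...,0]-.638)<.025)&(abs(P[...,1]-.193)<.025)&(P[...,2]>.022)&(P[...,2]<.06)]
    if len(w):print(n,len(w),(w.min(0)+w.max(0))/2,np.ptp(w,0),np.percentile(w[:,2],95))
E
```

```text
scene 114 [0.63790281 0.19465438 0.03170547] [0.02955261 0.02768227 0.01859719] 0.039887433250671886
top 90 [0.63732501 0.19053991 0.03162223] [0.02763644 0.02620778 0.01899244] 0.04015276556513186
```

View pics/s9.png

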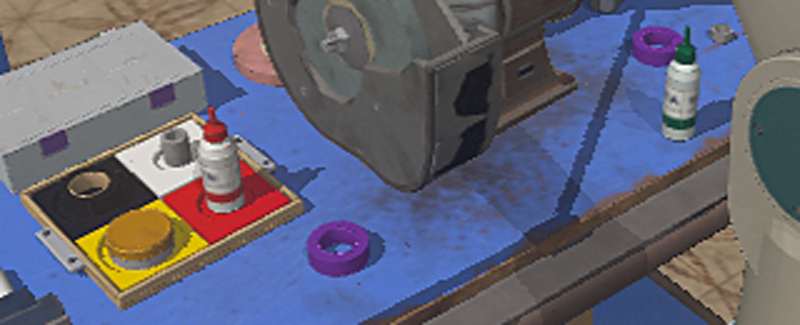

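The bush top is at 39–40 mm, so it is seated. The bottle (222,170), tin (140,240), tape (88,185) and bush (175,148) are all in their nests. The glue bottle (683,95) and nut (722,35) still stand where they were.

```bash
python3 -c "
from bench import r
print(r.hand_in())"
```

```text
the job is handed in; nothing more can be done
None
```

I put the oil bottle, paste tin, tape roll and steel bush in their red, yellow, black and white nests, in that order, and handed the job in at about 34 s; the last pictures show all four in their recesses and the glue bottle and nut still standing in place.

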